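Torque the glue press with the click wrench

ROBOT

A 6-joint arm with a two-finger parallel gripper is mounted at the origin on the work surface. World frame = base frame: x ahead of the robot, y to its left, z up, the work surface at z = 0. Lengths are in mm, angles in rad, forces in N, time in s.
With the tool pointing down it reaches from about 300 to 750 mm from the base axis. Payload 8.5 kg.
Tool frame: the origin (TCP) lies on the centre line of the jaws, within the pads' length; the fingertips stand r.finger_overhang ahead of it and the grasp point (between the pads) is the TCP (r.finger_overhang is the distance from the TCP to the fingertips, in mm); z points along the fingers, y is the direction in which the jaws open and shut (so a half turn about z gives the same grasp; the last joint's range is limited). The gripper opens to 85 mm and grips with 20 to 120 N. Pads are 22 mm wide; open, the fingers measure 114 mm over their backs; the gripper's body (76 mm by 85 mm) begins 54 mm behind the grasp point. The pads swing forward as they close: fully open they stand 13 mm farther back than shut.
Start: joints at [-1.551, 0.381, 1.297, -0, 1.464, -0.215], TCP at [127.952, -534.891, 250.322] pointing down, gripper open.
Joint ranges: [-3.11, 3.11], [-0.89, 2.33], [0.22, 2.48], [-1.42, 4.56], [0.17, 2.85], [-2.88, 2.88]. Speed limits (rad/s): [2.39, 2.39, 3.14, 3.14, 3.14, 3.14].

INTERFACE

Orientations are given as a unit quaternion [w, x, y, z].
In Python, from plant import r gives the robot as it stands.
- The arm moves only by the tool carry_out, never from a script. Its argument "deltas" is a list of rows, each an object of numbers: "tx", "ty", "tz": the shift along the tool's x, y, z scaled (see below); "twist": the turn about the tool's z scaled (see below). In form: [{"tx": .., "ty": .., "tz": .., "twist": ..}, ...]. A call has 1 to 12 rows; each row is the pose to reach, as a shift and turn from the pose commanded when the call began, along the tool's axes at that moment, turning the shorter way round; what a row does not reach only later rows make up. The controller multiplies each number of a shift by 0.75 m and each number of a turn by pi rad. A row lasts 1/10 s, in which the tool goes at most 50 mm and 8.59 degrees, less where a joint would pass 70% of its speed; a pose out of reach is approached as far as the arm can. A call with a number of a shift or a turn outside -1 to 1 is refused whole. A call with a gripper value outside its range is refused whole. "grip" is the closure, from -1 (fully open) to 1 (shut), set as the call begins (left out, the last holds). The fingers move at their own pace and stop on an object; "newtons" is the grip in N (left out, the last holds). Time passes only in rows, so rows that repeat a pose let the fingers close. It gives the time, the measured TCP pose, the force and the opening at its end, in the units of the state.
- r.read_state(): the state, without advancing time (a new reading comes with each control period).
- r.read_camera(name): name is "side" or "top" or "wrist"; returns the picture (420x560x3 uint8, red, green, blue); there is no depth.
- r.get_calibration(name): a dict with "fovy" (degrees; the focal length in pixels is half the picture's height over the tangent of half this angle, whatever the lens; pixels are square), "cx", "cy" (the principal point, pixels), "rvec" (rotation vector, rad) and "tvec" (3), from world to camera coordinates, as OpenCV has them; the wrist camera has in their place "T_tool_cam" (4x4, takes a point from camera to tool coordinates, whose origin is the TCP and whose axes are the flange's). Camera axes: x right, y down, z forward; pixel columns grow to the right and rows downward; lengths in mm; the calibration is good to about 2 mm. The wrist camera is an equidistant fisheye: a pixel r from the principal point sees the ray r / f radians off the axis. A picture is of the moment at which its call begins: read the wrist's pose just before it. get_calibration takes no time and is no camera call.
- r.finish_job(): hands the job in, once; it reports no verdict.
The state is a dict: "clock": time; "joints": joint angles; "joint_velocities": joint speeds; "joint_torque": joint torques, N m; "ee_pos": TCP position; "eef_rot": TCP orientation; "wrist_force": force on the tool from outside, world axes, zero at the start; "wrist_torque": the same for the moment, N m; "width": finger opening in mm.
Only numpy, scipy, OpenCV 4.12 (cv2) and the standard library are available. Lean on these libraries where they do the work, as an engineer would, in place of code of your own. Each camera call takes 0.05 s, during which the arm holds its last target. There are 200 camera calls.

TASK

Two small glue presses stand on the bench. Take the click wrench that sits on the nut of one of them (the wrench with the thick round grip and a pivot in its neck) and turn it clockwise, seen from above, until the nut is tight and the handle gives clearly at the neck pivot, about 20 degrees out of line with the neck; stop there, never folding it beyond about 30 degrees, and let go. Do not shift the plain flat spanner on the other press.

Things in the scene. Friction and masses are not known exactly. Their poses are not given: they have to be found in the camera images.
- wrench_grip (a point): Middle of the click wrench's round black grip (28 mm diameter, 100 mm long), on its centre line, 85 mm above the bench, free below. Level wrench; x axis points along the handle to the neck, z up. Straight: neck pivot (two 26 mm steel discs) 115 mm and nut axis 165 mm ahead along x. Its glue press: base board 130 x 150 mm, 71 mm high, nut top 101 mm; fixed. Handle ends 56 mm behind the point.
- bolt_turn (a joint): Turn of the nut with the wrench's ring and neck, rad; grows clockwise seen from above. Starts at -0.6 to -0.15; 0 is tight, a hard stop: the neck then lies parallel to the 130 mm edges of the press's base board. Takes 0.3 N m (about 2 N at the grip); stays where left. The neck pivot is 50 mm from the nut axis.
- click (a joint): Bend of the handle at the neck pivot, rad: 0 straight, grows clockwise seen from above, end stop at 0.7. Stays straight until the nut is tight, then gives at 1 N m (about 9 N across the grip's middle), swings about the pivot against that steady resistance and stays where left. Given: above 0.17 (10 degrees); must not pass 0.52 (30 degrees).
- spanner_end (a point): Free end of the plain one-piece flat ring spanner (16 mm wide, 7 mm thick, round 30 mm end, no grip, no pivot) on the nut of the other, equal press: 165 mm from that nut's axis, 85 mm above the bench; x axis points along the spanner to the nut. Leave it alone: it turns if knocked.

How it is judged (in metres and radians):
On the way:
1. the nut is turned tight, the handle not yet bent (value of joint bolt_turn above -0.05 rad and value of joint click below 0.14 rad), for 0.05 s.
At the end, for the whole second after the job is handed in: The nut is tight (within 0.06 rad of its stop), the handle is bent between 0.17 and 0.52 rad (10 to 30 degrees) at the pivot, and the plain spanner's end is within 30 mm of where it was (value of joint bolt_turn above -0.06 rad and value of joint click between 0.17 and 0.52 rad and distance of spanner_end from where it was at the start of the episode below 0.03 m); the robot touches nothing.
It fails at once if the handle is folded past 30 degrees (0.52 rad) (value of joint click above 0.52 rad).
It fails at once if the plain spanner's end is shifted by more than 30 mm (distance of spanner_end from where it was at the start of the episode above 0.03 m).
It also fails if it takes over 35 s, if anything falls off the work surface, if the arm or the gripper's body presses on something with over 40 N, if the wrist force passes 120 N, or if a joint passes its speed limit or range.

## Working session

There is one attempt and no reset: what is moved stays moved. The work goes in short steps, Python scripts to look and compute and a tool call to move; the robot and the scene stay as the last step left them, time stands still between calls to the robot, and variables do not carry over. Pictures are saved under pics/ and viewed, about 8 in all and at most 12, crops included, and the job is handed in when it is done.

Besides the shell and the picture viewer there is one more tool, called after ">>>" by a JSON object that holds its "fn" and its "kwargs", one argument or row to a line. carry_out: Moves the arm, as the interface text tells. Its arguments: {"type":"object","properties":{"deltas":{"type":"array"},"grip":{"type":"number"},"newtons":{"type":"number"}},"required":["deltas"]}

```bash
mkdir -p pics; ls; python3 - <<'E'
from plant import r
import cv2
s=r.read_state();print(s, r.finger_overhang)
for n in("top","side"):
    print(n,r.get_calibration(n)); cv2.imwrite(f"pics/{n}0.png",r.read_camera(n)[:,:,::-1])
print(r.get_calibration("wrist"))
E
```

```text
pics
{'clock': 0.0, 'joints': array([-1.55129590e+00,  3.81209738e-01,  1.29826103e+00, -1.17167639e-05,
        1.46358807e+00, -2.15316377e-01]), 'joint_velocities': array([-2.29631003e-04, -4.17364774e-04,  2.96884899e-04,  5.93089190e-04,
       -2.95446251e-04, -5.99068066e-05]), 'joint_torque': array([ 4.02435498e-04, -4.48456085e+01, -2.31279856e+01, -1.48339195e-04,
        4.76240486e-03,  2.76189184e-05]), 'ee_pos': array([ 127.94661267, -534.64084113,  249.70428717]), 'eef_rot': array([-7.30149679e-04,  9.93115206e-01,  1.17139444e-01,  6.58644672e-05]), 'wrist_force': array([-0.07427183, -0.24647985,  0.08998336]), 'wrist_torque': array([-0.04545768,  0.06070584, -0.01726542]), 'width': 85.51080119095134} 19.0
top {'fovy': 55.503075537723696, 'cx': 277.7068744022684, 'cy': 206.56068000191723, 'rvec': array([ 2.13943149, -2.14732999,  0.2056463 ]), 'tvec': array([-41.4622176 , 539.57376378, 908.76975848])}
side {'fovy': 52.28634764953639, 'cx': 275.2719256178105, 'cy': 213.83711860721706, 'rvec': array([ 0.81039225, -2.50836141,  1.17148132]), 'tvec': array([419.08543317, 255.58776353, 642.1173696 ])}
{'fovy': 65.70646984690485, 'cx': 278.08925528954956, 'cy': 215.5759460047298, 'T_tool_cam': array([[ 8.02739338e-04, -9.59821060e-01, -2.80611633e-01,
         7.06747962e+01],
       [ 9.99999184e-01,  4.91592289e-04,  1.17920290e-03,
        -2.55242800e-01],
       [-9.93877261e-04, -2.80612351e-01,  9.59820671e-01,
        -1.23803342e+02],
       [ 0.00000000e+00,  0.00000000e+00,  0.00000000e+00,
         1.00000000e+00]])}
```

View pics/top0.png

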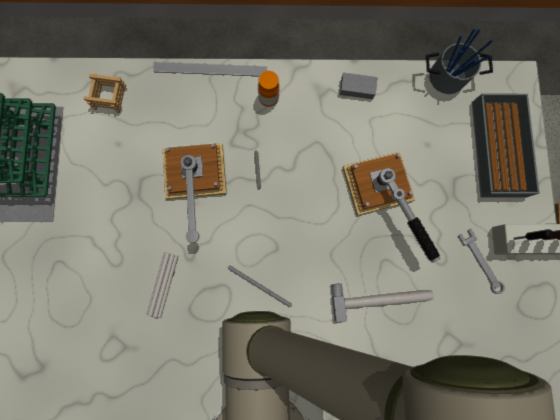

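View pics/side0.png

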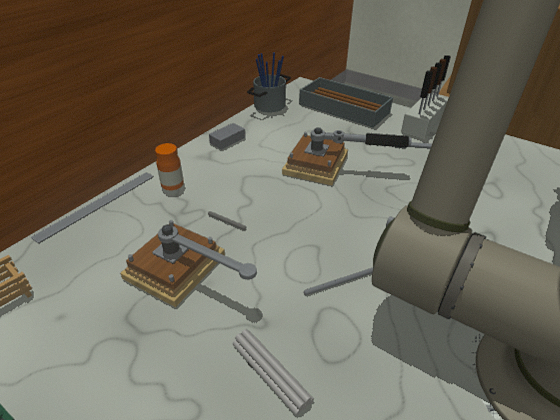

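The top view shows the click wrench on the right press: nut at (388,176), pivot at (398,193), grip middle near (424,238). The plain spanner is on the left press, its end at (193,237). I'll turn these pixels into positions.

```bash
cat >h.py <<'E'
from plant import r
import numpy as np, cv2
from scipy.spatial.transform import Rotation as R
def unproj(n,uv,z):
    c=r.get_calibration(n);f=210/np.tan(np.radians(c["fovy"]/2))
    Rm=R.from_rotvec(c["rvec"]).as_matrix();t=c["tvec"]
    d=Rm.T@np.array([(uv[0]-c["cx"])/f,(uv[1]-c["cy"])/f,1]);o=-Rm.T@t
    return o+d*(z-o[2])/d[2]
def wunproj(uv,z,p,q):
    c=r.get_calibration("wrist");f=210/np.tan(np.radians(c["fovy"]/2))
    v=np.array([uv[0]-c["cx"],uv[1]-c["cy"]]);a=np.linalg.norm(v)/f
    d=np.r_[np.sin(a)*v/np.linalg.norm(v),np.cos(a)]
    T=c["T_tool_cam"];Q=R.from_quat(np.r_[q[1:],q[0]]).as_matrix()
    o=Q@T[:3,3]+p;d=Q@T[:3,:3]@d
    return o+d*(z-o[2])/d[2]
E
python3 - <<'E'
from h import *
for k,uv,z in[("nut",(388,176),101),("pivot",(398,193),90),("gripmid",(424,238),85),("gs",(413,219),85),("end",(437,260),85),("spEnd",(193,237),85),("spNut",(188,161),101)]: print(k,unproj("top",uv,z).round(0))
# base board corners top edges approx z 71 / bottom
for uv in[(344,163),(402,153),(414,197),(356,211)]: print(unproj("top",uv,50).round(0))
im=cv2.imread("pics/top0.png")[130:280,320:470]
cv2.imwrite("pics/c.png",cv2.resize(im,None,fx=4,fy=4,interpolation=cv2.INTER_CUBIC))
s=r.read_state();print(R.from_quat(np.r_[s["eef_rot"][1:],s["eef_rot"][0]]).as_matrix().round(3))
E
```

```text
nut [ 601. -296.  101.]
pivot [ 563. -321.   90.]
gripmid [ 459. -376.   85.]
gs [ 503. -354.   85.]
end [ 410. -402.   85.]
spEnd [464. 149.  85.]
spNut [636. 162. 101.]
[ 646. -206.   50.]
[ 672. -349.   50.]
[ 562. -372.   50.]
[ 528. -230.   50.]
[[ 0.973  0.233 -0.   ]
 [ 0.233 -0.973  0.001]
 [ 0.    -0.001 -1.   ]]
```

View pics/c.png

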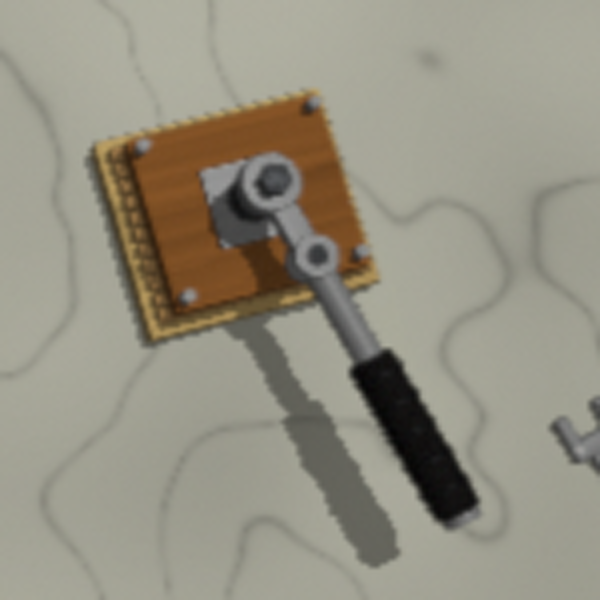

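The wrench lies about 29° off −x, with the nut near (601,−296) and the grip near (459,−376). The board's 130 mm edges are at about 12°, so bolt_turn is around −0.3. The handle has to swing towards +y. I'll move above it for a close look.

>>> {"fn": "carry_out", "kwargs": {
  "deltas": [
    {"tx": 0.06, "ty": -0.014, "tz": -0.027, "twist": -0.011},
    {"tx": 0.12, "ty": -0.027, "tz": -0.027, "twist": -0.022},
    {"tx": 0.18, "ty": -0.04, "tz": -0.027, "twist": -0.033},
    {"tx": 0.24, "ty": -0.054, "tz": -0.027, "twist": -0.044},
    {"tx": 0.3, "ty": -0.067, "tz": -0.027, "twist": -0.055},
    {"tx": 0.36, "ty": -0.08, "tz": -0.027, "twist": -0.066},
    {"tx": 0.42, "ty": -0.094, "tz": -0.027, "twist": -0.077},
    {"tx": 0.48, "ty": -0.107, "tz": -0.027, "twist": -0.089},
    {"tx": 0.517, "ty": -0.115, "tz": -0.027, "twist": -0.089},
    {"tx": 0.517, "ty": -0.115, "tz": -0.027, "twist": -0.089},
    {"tx": 0.517, "ty": -0.115, "tz": -0.027, "twist": -0.089},
    {"tx": 0.517, "ty": -0.115, "tz": -0.027, "twist": -0.089}
  ],
  "grip": -1,
  "newtons": 25
}}

```text
clock: 1.3
ee_pos: [484.1, -361.3, 270.4]
eef_rot: [-0.0, 0.967, 0.254, -0.0]
wrist_force: [0.3, 0.6, 0.1]
width: 85.5
```

```bash
python3 - <<'E'
from h import *
s=r.read_state();im=r.read_camera("wrist")
np.savez("w1.npz",p=s["ee_pos"],q=s["eef_rot"]);print(s["clock"],s["ee_pos"],s["eef_rot"],s["joints"].round(2))
cv2.imwrite("pics/w1.png",im[:,:,::-1])
E
```

```text
1.3 [ 484.14959946 -361.33508217  270.41643268] [-1.96059686e-04  9.67241644e-01  2.53857262e-01 -2.34684156e-04] [-0.84  0.47  1.1  -0.    1.58  0.22]
```

View pics/w1.png

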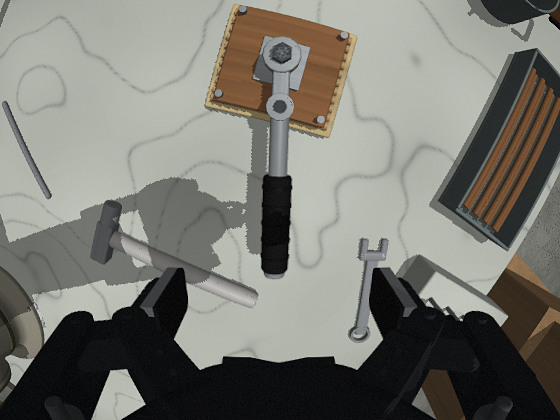

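The wrist view shows the nut at (282,52), pivot at (280,107), grip from (277,178) to (274,272), handle end at (274,278). The board's corners are at (237,5), (356,38), (330,136) and (206,107).

```bash
python3 - <<'E'
from h import *
d=np.load("w1.npz");f=lambda uv,z:wunproj(uv,z,d["p"],d["q"])
pts={k:f(uv,z) for k,uv,z in[("nut",(282,52),101),("piv",(280,107),92),("g0",(277,178),87),("g1",(274.5,271),87),("end",(274,278),85)]}
for k,v in pts.items(): print(k,v.round(1))
g=(pts["g0"]+pts["g1"])/2;print("mid",g.round(1))
a=lambda v:np.degrees(np.arctan2(v[1],v[0]))
print("len",np.linalg.norm((g-pts["nut"])[:2]),"ang",a(pts["nut"]-g),a(pts["piv"]-pts["g1"]),a(pts["nut"]-pts["end"]))
for A,B,z in[((330,136),(356,38),0+25),((206,107),(237,5),25),((211,99),(242,8),60),((319,120),(345,36),75),((218,93),(243,9),75)]:
    print(a(f(B,z)-f(A,z)),np.linalg.norm(f(B,z)-f(A,z)))
E
```

```text
nut [ 604.  -297.4  101. ]
piv [ 559.4 -320.6   92. ]
g0 [ 499.4 -351.3   87. ]
g1 [ 412.9 -397.1   87. ]
end [ 404.4 -401.2   85. ]
mid [ 456.1 -374.2   87. ]
len 166.5740736039454 ang 27.44418167447583 27.55161454875702 27.469494744691623
15.102624931661985 120.51282197737613
13.371925777468144 126.2372025014085
11.595697832454382 102.82290117783594
12.858822149132399 90.38462762100045
13.919069722437653 89.921112729677
```

>>> {"fn": "carry_out", "kwargs": {
  "deltas": [
    {"tx": -0.0405, "ty": -0.003, "tz": 0.06, "twist": 0.0106},
    {"tx": -0.0405, "ty": -0.003, "tz": 0.12, "twist": 0.0106},
    {"tx": -0.0405, "ty": -0.003, "tz": 0.17, "twist": 0.0106},
    {"tx": -0.0405, "ty": -0.003, "tz": 0.21, "twist": 0.0106},
    {"tx": -0.0405, "ty": -0.003, "tz": 0.235, "twist": 0.0106},
    {"tx": -0.0405, "ty": -0.003, "tz": 0.247, "twist": 0.0106},
    {"tx": -0.0405, "ty": -0.003, "tz": 0.247, "twist": 0.0106},
    {"tx": -0.0405, "ty": -0.003, "tz": 0.247, "twist": 0.0106}
  ],
  "grip": -1
}}

```text
clock: 2.15
ee_pos: [457.5, -374.5, 86.4]
eef_rot: [0.001, 0.971, 0.238, 0.0]
wrist_force: [0.4, -0.4, 1.3]
width: 85.4
```

>>> {"fn": "carry_out", "kwargs": {
  "deltas": [
    {"tx": 0},
    {"tx": 0},
    {"tx": 0},
    {"tx": 0},
    {"tx": 0},
    {"tx": 0},
    {"tx": 0},
    {"tx": 0},
    {"tx": 0},
    {"tx": 0}
  ],
  "grip": 1,
  "newtons": 30
}}

```text
invalid input at $.deltas[0]: expected keys tx, ty, tz, twist
```

>>> {"fn": "carry_out", "kwargs": {
  "deltas": [
    {"tx": 0, "ty": 0, "tz": 0, "twist": 0},
    {"tx": 0, "ty": 0, "tz": 0, "twist": 0},
    {"tx": 0, "ty": 0, "tz": 0, "twist": 0},
    {"tx": 0, "ty": 0, "tz": 0, "twist": 0},
    {"tx": 0, "ty": 0, "tz": 0, "twist": 0},
    {"tx": 0, "ty": 0, "tz": 0, "twist": 0},
    {"tx": 0, "ty": 0, "tz": 0, "twist": 0},
    {"tx": 0, "ty": 0, "tz": 0, "twist": 0},
    {"tx": 0, "ty": 0, "tz": 0, "twist": 0}
  ],
  "grip": 1,
  "newtons": 30
}}

```text
clock: 3.05
ee_pos: [457.5, -373.8, 85.6]
eef_rot: [0.0, 0.971, 0.238, 0.0]
wrist_force: [-0.9, 1.8, 6.1]
width: 26.9
```

```bash
python3 - <<'E'
from h import *
s=r.read_state();im=r.read_camera("wrist")
print(s["clock"],s["ee_pos"],s["wrist_force"].round(1),s["wrist_torque"].round(2),s["width"])
cv2.imwrite("pics/w2.png",im[:,:,::-1])
# arc plan from commanded pose: nut, tight angle, tool axes at grasp angle a0
N=np.array([603.5,-297.5]);P0=np.array([457,-374.5]);a0=np.radians(27.5)
Rz=lambda t:np.array([[np.cos(t),-np.sin(t)],[np.sin(t),np.cos(t)]])
X=np.array([np.cos(a0),np.sin(a0)]);Y=np.array([np.sin(a0),-np.cos(a0)])
for t in np.radians(range(0,15,1)):
    p=N+Rz(-t)@(P0-N);d=p-P0;print(round(np.degrees(t)),(d@X/750).round(4),(d@Y/750).round(4),(t/np.pi).round(4),p.round(1))
E
```

```text
3.05 [ 457.4943551  -373.80956902   85.58224507] [-0.9  1.8  6.1] [0.17 0.14 0.03] 26.922367206746713
0 0.0 0.0 0.0 [ 457.  -374.5]
1 0.0 -0.0039 0.0056 [ 455.7 -371.9]
2 0.0001 -0.0077 0.0111 [ 454.4 -369.3]
3 0.0003 -0.0116 0.0167 [ 453.2 -366.7]
4 0.0005 -0.0154 0.0222 [ 452.  -364.1]
5 0.0008 -0.0192 0.0278 [ 450.8 -361.4]
6 0.0011 -0.0231 0.0333 [ 449.8 -358.8]
7 0.0015 -0.0269 0.0389 [ 448.7 -356.1]
8 0.002 -0.0307 0.0444 [ 447.7 -353.4]
9 0.0026 -0.0345 0.05 [ 446.8 -350.6]
10 0.0032 -0.0383 0.0556 [ 445.9 -347.9]
11 0.0039 -0.0421 0.0611 [ 445.  -345.1]
12 0.0046 -0.0459 0.0667 [ 444.2 -342.4]
13 0.0055 -0.0497 0.0722 [ 443.4 -339.6]
14 0.0063 -0.0534 0.0778 [ 442.7 -336.8]
```

View pics/w2.png

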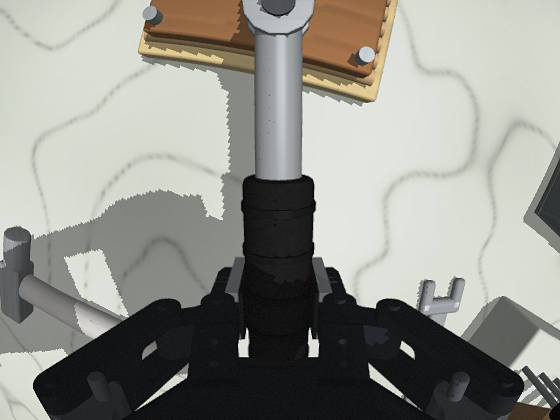

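The grip sits squarely between the pads, with the handle straight up the picture and the pivot near (278,10). I'll swing 10° along the arc about the nut.

>>> {"fn": "carry_out", "kwargs": {
  "deltas": [
    {"tx": 0, "ty": -0.004, "tz": 0, "twist": 0.0056},
    {"tx": 0, "ty": -0.0077, "tz": 0, "twist": 0.0111},
    {"tx": 0.0003, "ty": -0.0116, "tz": 0, "twist": 0.0167},
    {"tx": 0.0005, "ty": -0.0154, "tz": 0, "twist": 0.0222},
    {"tx": 0.0008, "ty": -0.0192, "tz": 0, "twist": 0.0278},
    {"tx": 0.0011, "ty": -0.023, "tz": 0, "twist": 0.0333},
    {"tx": 0.0015, "ty": -0.0269, "tz": 0, "twist": 0.0389},
    {"tx": 0.002, "ty": -0.0307, "tz": 0, "twist": 0.0444},
    {"tx": 0.0026, "ty": -0.0345, "tz": 0, "twist": 0.05},
    {"tx": 0.0032, "ty": -0.0383, "tz": 0, "twist": 0.0556},
    {"tx": 0.0032, "ty": -0.0383, "tz": 0, "twist": 0.0556}
  ]
}}

```text
clock: 4.2
ee_pos: [446.3, -346.8, 85.6]
eef_rot: [0.0, 0.988, 0.152, 0.0]
wrist_force: [-0.6, 0.5, 5.9]
width: 27.3
```

```bash
python3 - <<'E'
from h import *
s=r.read_state()
print(s["clock"],s["ee_pos"],s["eef_rot"],s["wrist_force"].round(1),s["wrist_torque"].round(2),s["width"])
E
```

```text
4.2 [ 446.28643397 -346.81298907   85.55048007] [6.78723315e-05 9.88367983e-01 1.52081247e-01 1.39488050e-04] [-0.6  0.5  5.9] [ 0.12 -0.03  0.01] 27.30475857587075
```

>>> {"fn": "carry_out", "kwargs": {
  "deltas": [
    {"tx": 0, "ty": -0.0039, "tz": 0, "twist": 0.0056},
    {"tx": 0.0001, "ty": -0.0077, "tz": 0, "twist": 0.0111},
    {"tx": 0.0001, "ty": -0.0077, "tz": 0, "twist": 0.0111}
  ]
}}

```text
clock: 4.5
ee_pos: [444.6, -341.3, 85.5]
eef_rot: [0.0, 0.991, 0.135, 0.0]
wrist_force: [1.0, 1.0, 6.2]
width: 27.2
```

>>> {"fn": "carry_out", "kwargs": {
  "deltas": [
    {"tx": 0, "ty": -0.0039, "tz": 0, "twist": 0.0056},
    {"tx": 0, "ty": -0.0039, "tz": 0, "twist": 0.0056}
  ]
}}

```text
clock: 4.7
ee_pos: [443.9, -338.6, 85.6]
eef_rot: [0.0, 0.992, 0.126, 0.0]
wrist_force: [0.5, 0.9, 5.9]
width: 27.0
```

>>> {"fn": "carry_out", "kwargs": {
  "deltas": [
    {"tx": 0, "ty": -0.0039, "tz": 0, "twist": 0.0056},
    {"tx": 0, "ty": -0.0039, "tz": 0, "twist": 0.0056}
  ]
}}

```text
clock: 4.9
ee_pos: [443.5, -336.7, 85.7]
eef_rot: [0.001, 0.993, 0.117, 0.001]
wrist_force: [1.2, -3.9, 3.3]
width: 27.3
```

The y force shows that the stop was met at about 13.4°, matching the board edge. Now I'll swing about the neck pivot (115 mm radius).

>>> {"fn": "carry_out", "kwargs": {
  "deltas": [
    {"tx": 0.0, "ty": -0.0027, "tz": 0, "twist": 0.0056},
    {"tx": 0.0001, "ty": -0.0054, "tz": 0, "twist": 0.0111},
    {"tx": 0.0002, "ty": -0.008, "tz": 0, "twist": 0.0167},
    {"tx": 0.0004, "ty": -0.0107, "tz": 0, "twist": 0.0222},
    {"tx": 0.0006, "ty": -0.0134, "tz": 0, "twist": 0.0278},
    {"tx": 0.0008, "ty": -0.016, "tz": 0, "twist": 0.0333},
    {"tx": 0.0015, "ty": -0.0213, "tz": 0, "twist": 0.0444},
    {"tx": 0.0023, "ty": -0.0266, "tz": 0, "twist": 0.0556}
  ]
}}

```text
clock: 5.7
ee_pos: [440.4, -317.1, 85.6]
eef_rot: [0.001, 1.0, 0.03, 0.001]
wrist_force: [1.6, -5.3, 2.2]
width: 26.9
```

```bash
python3 - <<'E'
from h import *
s=r.read_state();im=r.read_camera("top")
print(s["clock"],s["ee_pos"],s["eef_rot"],s["wrist_force"].round(1),s["wrist_torque"].round(2),s["width"])
N=np.array([603.5,-297.5])
for b in(13,14):
    b=np.radians(b);P=N-50*np.array([np.cos(b),np.sin(b)]);d=P-s["ee_pos"][:2];print(np.linalg.norm(d),np.degrees(np.arctan2(d[1],d[0])))
cv2.imwrite("pics/w3.png",cv2.resize(im[120:280,310:480,::-1],None,fx=3.5,fy=3.5))
E
```

```text
5.7 [ 440.40044107 -317.11596574   85.63931406] [1.31766501e-03 9.99549260e-01 2.99871656e-02 5.57441695e-04] [ 1.6 -5.3  2.2] [-0.83 -0.16  0.42] 26.91221480565644
114.6867744687764 4.184451494669859
114.83126131577967 3.7547738361173955
```

View pics/w3.png

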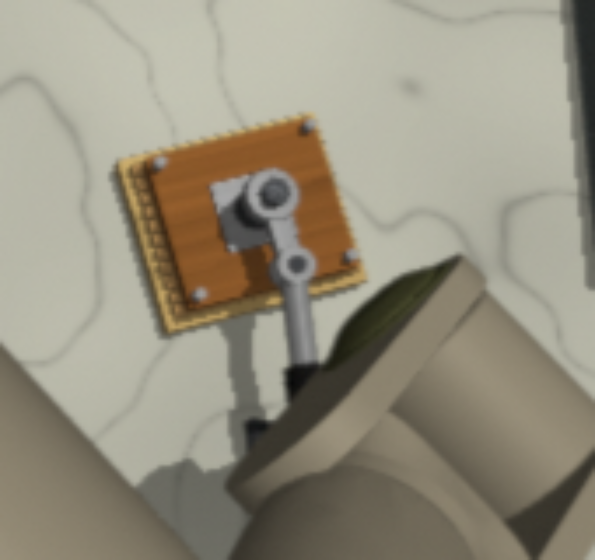

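The neck is parallel to the board's edge and the handle is already bent about 10°. I'll swing 11° more.

>>> {"fn": "carry_out", "kwargs": {
  "deltas": [
    {"tx": 0.0001, "ty": -0.0054, "tz": 0, "twist": 0.0111},
    {"tx": 0.0004, "ty": -0.0107, "tz": 0, "twist": 0.0222},
    {"tx": 0.0008, "ty": -0.016, "tz": 0, "twist": 0.0333},
    {"tx": 0.0015, "ty": -0.0213, "tz": 0, "twist": 0.0444},
    {"tx": 0.0023, "ty": -0.0266, "tz": 0, "twist": 0.0556},
    {"tx": 0.0028, "ty": -0.0293, "tz": 0, "twist": 0.0611},
    {"tx": 0.0028, "ty": -0.0293, "tz": 0, "twist": 0.0611}
  ]
}}

```text
clock: 6.45
ee_pos: [441.1, -294.6, 85.6]
eef_rot: [0.001, 0.998, -0.065, 0.0]
wrist_force: [0.2, -4.5, 4.8]
width: 27.5
```

```bash
python3 - <<'E'
from h import *
s=r.read_state()
print(s["clock"],s["ee_pos"],s["eef_rot"],s["wrist_force"].round(1),s["wrist_torque"].round(2),s["width"])
N=np.array([603.5,-297.5])
for b in(13,14):
    c=np.radians(b);P=N-50*np.array([np.cos(c),np.sin(c)]);d=P-s["ee_pos"][:2];print(np.linalg.norm(d),b-np.degrees(np.arctan2(d[1],d[0])))
E
```

```text
6.45 [ 441.0641937  -294.64317323   85.60106066] [ 7.96684839e-04  9.97869237e-01 -6.52391331e-02  4.54048801e-04] [ 0.2 -4.5  4.8] [-0.6  -0.16  0.22] 27.491667989215227
114.5886492447315 20.070299063542706
114.89816646569118 21.477719753091577
```

>>> {"fn": "carry_out", "kwargs": {
  "deltas": [
    {"tx": 0, "ty": 0, "tz": 0, "twist": 0},
    {"tx": 0, "ty": 0, "tz": 0, "twist": 0},
    {"tx": 0, "ty": 0, "tz": 0, "twist": 0},
    {"tx": 0, "ty": 0, "tz": 0, "twist": 0},
    {"tx": 0, "ty": 0, "tz": 0, "twist": 0},
    {"tx": 0, "ty": 0, "tz": 0, "twist": 0},
    {"tx": 0, "ty": 0, "tz": 0, "twist": 0},
    {"tx": 0, "ty": 0, "tz": 0, "twist": 0}
  ],
  "grip": -1
}}

```text
clock: 7.25
ee_pos: [440.8, -294.1, 85.3]
eef_rot: [-0.0, 0.998, -0.065, 0.0]
wrist_force: [0.7, -0.3, 0.0]
width: 85.3
```

>>> {"fn": "carry_out", "kwargs": {
  "deltas": [
    {"tx": 0, "ty": 0, "tz": -0.02, "twist": 0},
    {"tx": 0, "ty": 0, "tz": -0.06, "twist": 0},
    {"tx": 0, "ty": 0, "tz": -0.12, "twist": 0},
    {"tx": 0, "ty": 0, "tz": -0.18, "twist": 0},
    {"tx": 0, "ty": 0, "tz": -0.24, "twist": 0},
    {"tx": 0.04, "ty": 0, "tz": -0.25, "twist": 0},
    {"tx": 0.04, "ty": 0, "tz": -0.25, "twist": 0},
    {"tx": 0.04, "ty": 0, "tz": -0.25, "twist": 0},
    {"tx": 0.04, "ty": 0, "tz": -0.25, "twist": 0}
  ]
}}

```text
clock: 8.15
ee_pos: [469.9, -297.8, 272.0]
eef_rot: [-0.001, 0.998, -0.065, -0.001]
wrist_force: [-0.9, -0.1, 0.1]
width: 85.1
```

```bash
python3 - <<'E'
from h import *
s=r.read_state();im=r.read_camera("wrist");t=r.read_camera("top")
np.savez("w4.npz",p=s["ee_pos"],q=s["eef_rot"]);print(s["clock"],s["ee_pos"],s["wrist_force"].round(1),s["width"])
cv2.imwrite("pics/w4.png",im[:,:,::-1]); 
o=cv2.imread("pics/top0.png")[120:270,150:240];print("spanner diff",cv2.absdiff(o,t[120:270,150:240,::-1].copy()).mean())
E
```

```text
8.15 [ 469.94303894 -297.76782338  271.95556767] [-0.9 -0.1  0.1] 85.13269362096635
spanner diff 15.430395061728396
```

View pics/w4.png

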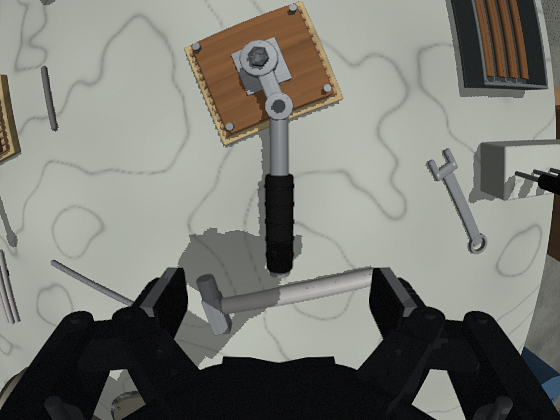

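The wrist view shows the wrench free and clearly bent: nut (259,57), pivot (279,106), handle end (279,270). The top-view difference at the spanner needs checking, because the arm's shadow may explain it.

```bash
python3 - <<'E'
from h import *
d=np.load("w4.npz");f=lambda uv,z:wunproj(uv,z,d["p"],d["q"])
a=lambda v:np.degrees(np.arctan2(v[1],v[0]))
n,p,e=f((259,55),97),f((279,105),92),f((279.5,270),87)
print(n,p,np.linalg.norm(n-p),"neck",a(n-p),"handle",a(p-e),"edges",a(f((298,1),25)-f((341,98),25)),a(f((187,45),25)-f((223,143),25)),a(f((292,9),73)-f((327,89),73)),a(f((196,47),73)-f((229,127),73)))
t=r.read_camera("top");o=cv2.imread("pics/top0.png")
cv2.imwrite("pics/cmp.png",cv2.resize(np.hstack([o[110:270,130:330],t[110:270,130:330,::-1]]),None,fx=2,fy=2))
E
```

```text
[ 605.05678864 -298.11921538   97.        ] [ 556.40586963 -309.9824007    92.        ] 50.32541193124344 neck 13.703745767393416 handle -7.202270963628317 edges 15.274684265185746 12.07183224495854 14.893088026705339 14.229234042947414
```

View pics/cmp.png

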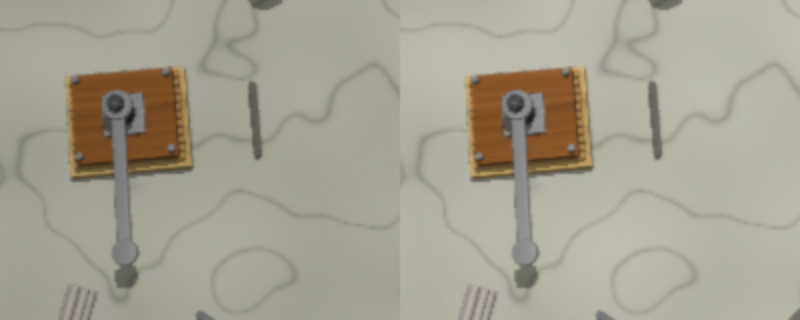

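The spanner sits at the same pixels in both pictures; only the brightness changed. The neck is at 13.7° against board edges at about 14°, and the bend is about 21°. I'll hand in.

```bash
python3 -c "
from plant import r
print(r.finish_job())"
```

```text
the job is handed in; nothing more can be done
None
```

I tightened the nut with the click wrench, bent the handle about 21° at the neck pivot, let go and handed the job in. `finish_job` reports no verdict, so these are my own last checks:

- **Nut:** I swung the grip about the nut until the side force rose, at a handle angle of about 13.4°. In the last wrist picture the neck lay at 13.7°. The board's 130 mm edges measured between 12° and 15° (mean about 14°), so the nut is tight as far as the pictures can show.
- **Bend:** The wrist picture gives about 20.9°, and the arm's position before release gave 20.1–21.5°. Both are well inside the 10–30° limits.
- **Release:** The gripper is open, about 190 mm above the wrench, and the wrist force is close to zero.
- **Plain spanner:** A raw picture difference looked large at first (15 grey levels). Side by side, the spanner is at the same pixels as at the start, and only the brightness had changed.

The last clock reading was 8.15 s, just before the final pictures, well under the 35 s limit. One grip command was refused for its format and simply repeated; it moved nothing.

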